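# Kit the caster tray: packing plate under caster

### The job

Kit the trolley-caster tray: lay the slotted packing plate flat in the nest between the two end bars, lengthwise, with the tray's pin standing up through its slot. Then set the caster on top of it, mounting plate down and its long side lengthwise in the tray, sliding it along until the hole under it finds the pin and it drops fully home on the packing plate; the pin's place along the tray is not known beforehand. Let go, and leave the solid plate without a slot, the spare wheel, the screwdriver and the spanner where they lie.

Things in the scene. Friction and masses are not known exactly. Their poses are not given: they have to be found in the camera images.
- tray: Grey open tray fixed to the counter, 230 x 180 mm, rim 22 mm high, walls and floor 5 mm thick. Origin: underside below the nest's centre; x lengthwise (along the dark slot in the floor), y across, z up. Nest: x -75..75, y -85..85 mm, with two low metal end bars (8 x 70 mm, tops at z 11 mm), inner faces at x -65 and +65 mm. The pocket beyond x 80 mm holds bolts, leave it.
- nest (a point): Centre of the nest on the tray's floor, 5 mm above the tray's origin, axes as the tray's. A fixed upright steel pin, 12 mm thick, tip coned to 9 mm over its last 2 mm, stands on the nest's x axis (y 0) at any x from -22 to +22 mm, different each time and not reported: find it by touch. Its top is 23 mm above this point.
- packer: Packing plate: flat steel plate 120 (x) x 64 (y) x 8 (z) mm, about 0.3 kg, with one through slot 76 (x) x 24 (y) mm in its middle. Origin: centre of the underside. Can be picked across its 64 mm width. Home in the nest, its origin is 5 mm above the tray's origin.
- caster: Trolley caster standing upside down, 103 mm tall, about 0.45 kg: steel mounting plate 90 (x) x 70 (y) x 6 mm at the bottom, a fork on it, a black wheel on top. Origin: centre of the underside and of its 15 mm hole, which is open to 20 mm deep. Same after a half turn. Origin above the tray's: 28 mm when it rests on the pin's top, 13 mm when home on the packing plate.
- fork (a point): Grip point of the caster, 64 mm above its origin, axes as the caster's. Two flat upright fork cheeks, outer faces at x -21 and +21 mm (42 mm over both), 44 mm wide in y, from 39 mm below to 16 mm above this point: grip them along x. The wheel between them (72 mm diameter, 28 mm wide, axle along x, fixed) rises 39 mm above this point.
- blank: Bystander: solid steel plate 120 x 64 x 8 mm without a slot, not wanted here; origin centre of its underside.
- wheel: Bystander: spare black wheel lying flat, 110 mm diameter, 34 mm high; origin centre of its underside.
- screwdriver: Bystander: screwdriver lying on the counter, about 200 mm long.
- spanner: Bystander: spanner lying on the counter, about 180 mm long.
Mind the look-alikes: they are no part of the job. Of the things like the caster, leave any that is blue; of the rest the smaller one is meant.

How it is judged (in metres and radians):
On the way:
1. the packing plate lies flat in the nest, the pin through its slot, before the caster is set in the tray (z of packer in the frame of tray between 0.003 and 0.0075 m and angle between packer's own z axis and vertical below 0.04 rad and x of packer in the frame of tray between -0.012 and 0.012 m and y of packer in the frame of tray between -0.012 and 0.012 m and contact force between caster and tray below 0.1 N), for 0.2 s.
At the end, for the whole second after the job is handed in: Packing plate flat on the nest floor (origin 3-7.5 mm above the tray's, within 12 mm of nest centre, lengthwise within 0.3 rad); caster flat on it, pin in its hole (11-15.5 mm up, within 28 mm along, 10 mm across, 0.25 rad); tilts under 0.04 rad; both at rest (z of packer in the frame of tray between 0.003 and 0.0075 m and angle between each of packer, caster's own z axis and vertical below 0.04 rad and angle between the x axis of packer and the x axis of tray, either way round below 0.3 rad and x of packer in the frame of tray between -0.012 and 0.012 m and y of packer in the frame of tray between -0.012 and 0.012 m and z of caster in the frame of tray between 0.011 and 0.0155 m and angle between the x axis of caster and the x axis of tray, either way round below 0.25 rad and x of caster in the frame of tray between -0.028 and 0.028 m and y of caster in the frame of tray between -0.01 and 0.01 m and linear speed of each of caster, packer below 0.02 m/s); the robot touches nothing.
It fails at once if the solid plate, spare wheel, screwdriver or spanner is pushed more than 30 mm (distance of any of blank, wheel, screwdriver, spanner from where it was at the start of the episode above 0.03 m).
It also fails if it takes over 72 s, if anything falls off the work surface, if the arm or the gripper's body presses on something with over 40 N, if the wrist force passes 120 N, or if a joint passes its speed limit or range.

### The arm

A 6-joint arm with a two-finger parallel gripper is mounted at the origin on the work surface. World frame = base frame: x ahead of the robot, y to its left, z up, the work surface at z = 0. Lengths are in mm, angles in rad, forces in N, time in s.
With the tool pointing down it reaches from about 250 to 800 mm from the base axis. Payload 3.9 kg.
Tool frame: the origin (TCP) lies at the very end of the fingers, on their centre line; the grasp point (between the pads) lies 19 mm behind it (hold_point_z is the distance from the TCP to the grasp point, in mm); z points along the fingers, y is the line along which they close (so a half turn about z gives the same grasp; the last joint's range is limited). The gripper opens to 85 mm and grips with 20 to 120 N. Pads are 22 mm wide; open, the fingers measure 114 mm over their backs; the gripper's body (76 mm by 85 mm) begins 54 mm behind the grasp point. The pads swing forward as they close: fully open they stand 13 mm farther back than shut.
Start: joints at [-1.114, 0.26, -0.138, 1.173, 0, 1.571], TCP at [231.56, -471.163, 231.304] pointing down, gripper open.
Joint ranges: [-2.78, 2.78], [-0.83, 1.72], [-1.28, 1.37], [-1.9, 2.12], [-1.57, 1.48], [-3.14, 3.14]. Speed limits (rad/s): [2.57, 2.57, 3.14, 3.14, 3.14, 3.14].

### API

Orientations are given as a unit quaternion [w, x, y, z].
In Python, from plant import * gives the robot as it stands. The module is installed in compiled form; this text tells all that it offers.
- The arm moves only by the shell command python3 -m crank 'ROWS' [FORCE]. ROWS is JSON, a list of rows, each an object with "dr": the turn, a rotation vector about the world's x, y, z in rad, a list of three; "dp": the shift along the world's x, y, z in cm, a list of three; "claw": the gripper command: -1 is fully open, 1 is shut, values between are in proportion. In form: [{"dr": [ax, ay, az], "dp": [x, y, z], "claw": claw}, ...]. A call has exactly 5 rows; each row shifts and turns the commanded pose from where the row before left it; what a row does not reach is not made up. A row lasts 1/12 s, in which the tool goes at most 41.7 mm and 7.16 degrees, less where a joint would pass 70% of its speed; a pose out of reach is approached as far as the arm can. A call with a gripper value outside its range is refused whole. The fingers move at their own pace and stop on an object; FORCE is the grip in N (left out, the last holds). Time passes only in rows, so rows that do not move let the fingers close, or fill a call up. It gives the time, the measured TCP pose, the force, the opening and the grip force at its end, in the units of the state.
- get_obs(): the state, without advancing time (a new reading comes with each control period).
- grab_frame(name): name is "side" or "top"; returns the picture (480x640x3 uint8, red, green, blue); there is no depth.
- camera_info(name): a dict with "fx", "fy", "cx", "cy" (pixels), "k1" (the pictures are not rectified: a ray, as slopes to the right and down, at radius r is drawn at 1 + k1 r^2 times it, then the intrinsics apply), "R" (3x3) and "t" (3): a world point X has camera coordinates R X + t. Camera axes: x right, y down, z forward; pixel columns grow to the right and rows downward; lengths in mm; the calibration is good to about 2 mm. A picture is of the moment at which its call begins. camera_info takes no time and is no camera call.
- finish_job(): hands the job in; it is judged then, once.
The state is a dict: "time_s": time; "qpos": joint angles; "joint_velocities": joint speeds; "joint_torque": joint torques, N m; "ee_pos": TCP position; "tool_rot": TCP orientation; "force": force on the tool from outside, world axes, zero at the start; "ft_torque": the same for the moment, N m; "opening": finger opening in mm; "gripper_force": force on a finger pad.
Only numpy, scipy, OpenCV 4.12 (cv2) and the standard library are available. Lean on these libraries where they do the work, as an engineer would, in place of code of your own. Each camera call takes 0.05 s, during which the arm holds its last target. There are 200 camera calls.

## Working session

There is one attempt and no reset: what is moved stays moved. The work goes in short steps, Python scripts to look and compute and a shell command to move; the robot and the scene stay as the last step left them, time stands still between calls to the robot, and variables do not carry over. Pictures are saved under pics/ and viewed, at most 10 in all, crops included, and the job is handed in when it is done.

```bash
mkdir -p pics; python3 - <<'E'
from plant import *
import cv2
for n in("side","top"):
    cv2.imwrite(f"pics/{n}0.png",cv2.cvtColor(grab_frame(n),cv2.COLOR_RGB2BGR)); print(n,camera_info(n))
print(get_obs())
E
```

```text
side {'fx': 529.572198222752, 'fy': 529.572198222752, 'cx': 319.34414391337504, 'cy': 243.70223182956607, 'k1': -0.14508995549393686, 'R': array([[-9.86407669e-01, -1.64316463e-01,  1.05158127e-04],
       [-1.13435346e-01,  6.80500104e-01, -7.23914380e-01],
       [ 1.18879490e-01, -7.14086625e-01, -6.89889816e-01]]), 't': array([ 567.76947822,  135.92201228, 1173.63086425])}
top {'fx': 473.40667130736654, 'fy': 473.40667130736654, 'cx': 309.864072416663, 'cy': 245.83005650418707, 'k1': 0.03867307957969169, 'R': array([[-0.01080122, -0.99990877,  0.00811036],
       [-0.99359653,  0.00982006, -0.1125589 ],
       [ 0.11246899, -0.0092742 , -0.99361195]]), 't': array([1.28233019e-01, 5.77942915e+02, 9.85967038e+02])}
{'time_s': 0.1, 'qpos': array([-1.11399462e+00,  2.60617604e-01, -1.39229643e-01,  1.17271332e+00,
        2.32716014e-05,  1.57079406e+00]), 'joint_velocities': array([ 0.00020363, -0.00113871,  0.00391962,  0.00115543, -0.00095819,
        0.0007172 ]), 'joint_torque': array([-7.00078708e-04, -4.06509018e+01,  2.54527205e+01,  1.01835190e-02,
        1.05448046e-04, -3.13231547e-07]), 'ee_pos': array([ 231.30362996, -470.61779855,  230.55246735]), 'tool_rot': array([-8.61844979e-04,  9.74029086e-01,  2.26421204e-01, -1.88394986e-04]), 'force': array([-1.62260517,  0.49347645,  0.02823264]), 'ft_torque': array([-0.01650586,  0.01264736,  0.01703186]), 'gripper_force': 0.0, 'opening': 85.14470510054542}
```

View pics/top0.png

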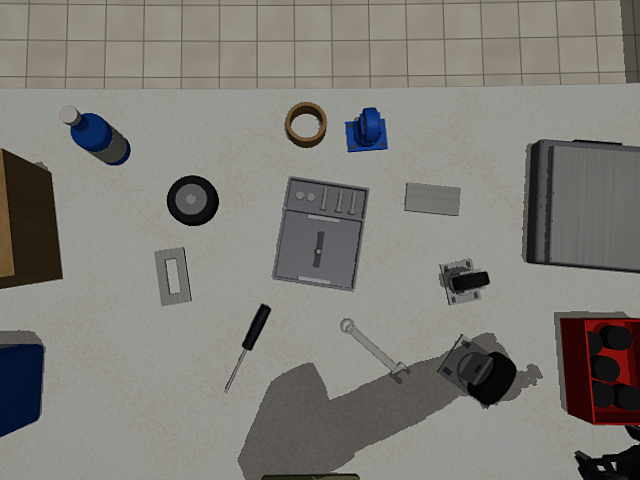

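View pics/side0.png

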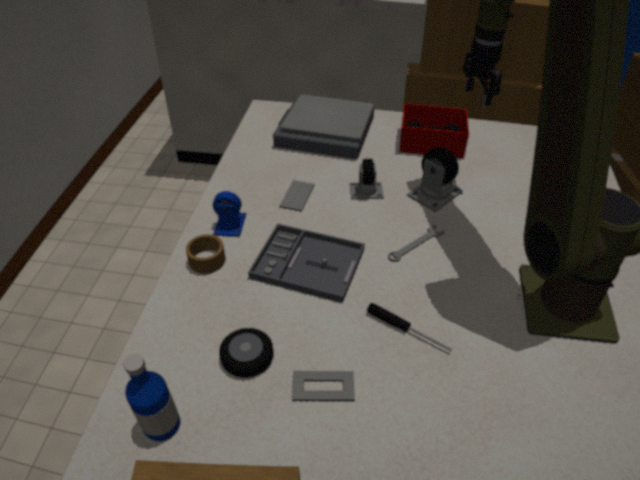

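The top view shows the packer at (173,276), the tray at (321,235), the wanted small grey caster at (463,282), the large decoy caster at (478,370), the blue one at (367,130) and the blank at (432,198). The side view agrees: packer (323,386), caster (367,182). Next I'll measure with contours and look at enlarged crops.

```bash
cat > h.py <<'E'
import numpy as np, cv2
from plant import *
def ray(n,uv):
    c=camera_info(n); d=np.array([c['k1'],0,0,0,0.])
    K=np.array([[c['fx'],0,c['cx']],[0,c['fy'],c['cy']],[0,0,1]])
    p=cv2.undistortPoints(np.array(uv,float).reshape(-1,1,2),K,d)[:,0]
    R=c['R']; return -R.T@c['t'], np.c_[p,np.ones(len(p))]@R
def onz(n,uv,z):
    o,d=ray(n,uv); return o+d*((z-o[2])/d[:,2])[:,None]
def proj(n,X):
    c=camera_info(n); K=np.array([[c['fx'],0,c['cx']],[0,c['fy'],c['cy']],[0,0,1]])
    return cv2.projectPoints(np.array(X,float).reshape(-1,1,3),cv2.Rodrigues(c['R'])[0],c['t'],K,np.array([c['k1'],0,0,0,0.]))[0][:,0]
def rect(n,box,z,lo,hi):
    x0,y0,x1,y1=box; im=cv2.cvtColor(grab_frame(n),cv2.COLOR_RGB2GRAY)[y0:y1,x0:x1]
    m=cv2.inRange(im,lo,hi); m=cv2.morphologyEx(m,cv2.MORPH_OPEN,np.ones((3,3)))
    c=max(cv2.findContours(m,cv2.RETR_EXTERNAL,cv2.CHAIN_APPROX_NONE)[0],key=cv2.contourArea)
    w=onz(n,c[:,0]+np.array([x0,y0]),z)[:,:2]
    return cv2.minAreaRect(w.astype(np.float32))
E
python3 - <<'E'
from h import *
im=cv2.imread("pics/top0.png")
g=cv2.cvtColor(im,cv2.COLOR_BGR2GRAY)
for n,p in dict(counter=(230,250),packer=(163,270),tray=(295,250),rim=(276,250),cplate=(452,292)).items(): print(n,g[p[1],p[0]])
print('packer',rect("top",(140,235,205,315),8,60,135))
print('blank',rect("top",(390,170,475,225),8,60,135))
print('tray',rect("top",(260,165,380,300),22,40,135))
print('cplate',rect("top",(430,250,500,315),6,60,140))
for n,b in dict(a=(265,170,380,300),b=(425,245,505,315)).items():
    c=im[b[1]:b[3],b[0]:b[2]]; cv2.imwrite(f"pics/{n}.png",cv2.resize(c,None,fx=4.6,fy=4.6,interpolation=2)[:598])
a=cv2.imread("pics/a.png");b=cv2.imread("pics/b.png")
o=np.zeros((598,800,3),np.uint8);o[:a.shape[0],:a.shape[1]]=a[:598];b=cv2.resize(b,(270,236));o[:236,530:]=b
cv2.imwrite("pics/ab.png",o)
E
```

```text
counter 148
packer 110
tray 97
rim 116
cplate 49
packer ((518.2818603515625, 293.6263732910156), (121.8626937866211, 66.42980194091797), 8.934171676635742)
blank ((683.548095703125, -278.88800048828125), (122.84729766845703, 66.25323486328125), 83.26359558105469)
tray ((607.2950439453125, -29.03484344482422), (183.51731872558594, 232.42604064941406), 80.42951202392578)
cplate ((469.6101989746094, -344.00347900390625), (37.36166000366211, 82.90955352783203), 1.106966495513916)
```

View pics/ab.png

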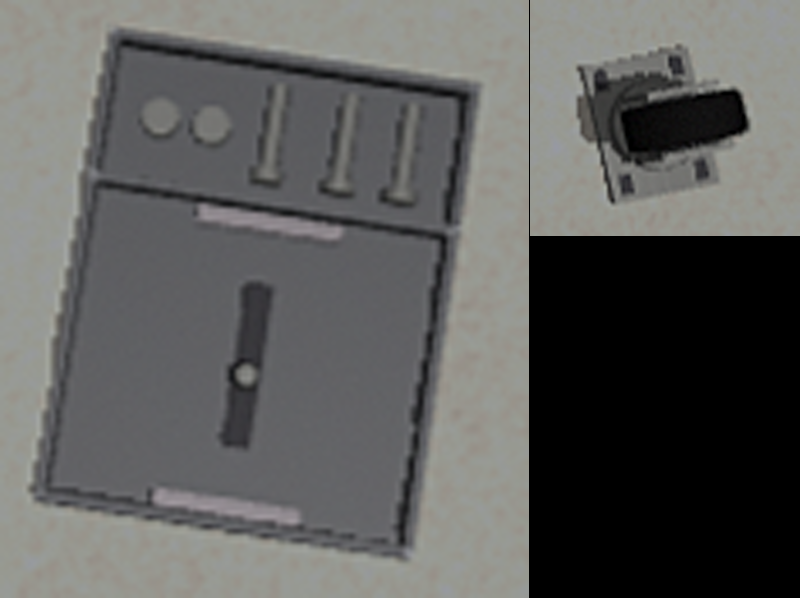

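The crop shows the pin tip at top-view pixel (318,251). The end bars are at about (324,218) and (314,280). The caster plate's corners are visible, with its long side roughly vertical in the image. I'll turn these into positions and cross-check the packer in the side view.

```bash
python3 - <<'E'
from h import *
np.set_printoptions(precision=1,suppress=True)
A=lambda p:np.array(p)/4.6+[265,170]; B=lambda p:np.array(p)/3.375+[425,245]-.0
print('bars',onz("top",A([[271,222],[225,507]]),11)[:,:2])
print('pin',onz("top",A([[245,374]]),28)[:,:2])
c=onz("top",B([[580,68],[685,48],[718,185],[612,203]]),6)[:,:2]; print('caster',c,c.mean(0),np.linalg.norm(np.diff(c,axis=0),axis=1),np.degrees(np.arctan2(*(c[0]-c[3])[::-1])),np.degrees(np.arctan2(*(c[1]-c[2])[::-1])))
print('packer side',rect("side",(280,360,370,410),8,60,125))
print('tray side',rect("side",(235,215,375,305),22,30,95))
print('blank side',proj("side",[[470,-345,6],[470,-345,103]]),proj("top",[[470,-345,103]]))
s=cv2.imread("pics/side0.png")[150:210,330:400]; s2=cv2.imread("pics/side0.png")[215:305,240:375]
o=np.zeros((560,800,3),np.uint8); s=cv2.resize(s,None,fx=5,fy=5,interpolation=2);s2=cv2.resize(s2,None,fx=3.2,fy=3.2,interpolation=2)
o[:300,:350]=s;o[:288,360:792]=s2;cv2.imwrite("pics/s.png",o[:300])
E
```

```text
bars [[641.4 -37.8]
 [504.9 -14.1]]
pin [[566.4 -23.9]]
caster [[ 532.4 -630.9]
 [ 544.8 -698.1]
 [ 457.  -710.8]
 [ 445.9 -643.8]] [ 495.  -670.9] [68.3 88.7 67.9] 8.486239565162778 8.219368076527118
packer side ((519.3924560546875, 299.8331298828125), (124.8184585571289, 71.65015411376953), 9.459222793579102)
tray side ((607.650146484375, -17.72650909423828), (199.44827270507812, 233.9059600830078), 80.61016845703125)
blank side [[377.  187.6]
 [379.6 158.7]] [[482.5 294.4]]
```

View pics/s.png

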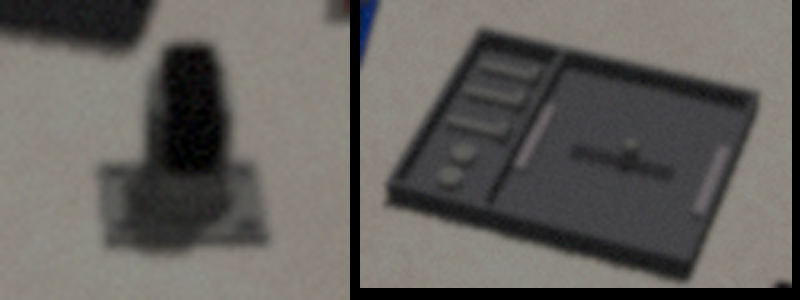

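The side crop shows the caster plate at about (185,205) in the crop and the pin tip near (632,142). I left the inset offset out of the caster calculation, so I'll redo it.

```bash
python3 - <<'E'
from h import *
np.set_printoptions(precision=1,suppress=True)
B=lambda p:(np.array(p)-[530,0])/3.375+[425,245]
c=onz("top",B([[580,68],[685,48],[718,185],[612,203]]),6)[:,:2]; print('caster',c.mean(0),np.linalg.norm(np.diff(c,axis=0),axis=1),np.degrees(np.arctan2(*(c[0]-c[3])[::-1])),np.degrees(np.arctan2(*(c[1]-c[2])[::-1])))
S=np.array([[102,166],[258,166],[268,243],[106,247]])/5+[330,150]
s=onz("side",S,6)[:,:2];print('side',s.mean(0),np.linalg.norm(np.diff(s,axis=0),axis=1))
print('pin side',onz("side",[[325,259.4]],28))
E
```

```text
caster [ 497.6 -333.7] [69.7 90.2 69.4] 10.870739380290795 10.617128289816042
side [ 496.9 -324.9] [88.1 69.2 88.5]
pin side [[565.8 -21.7  28. ]]
```

```bash
R='[{"dr":[0,0,0.1136],"dp":[1.15,3.06,0],"claw":-1},{"dr":[0,0,0.1136],"dp":[1.15,3.06,0],"claw":-1},{"dr":[0,0,0.1136],"dp":[1.15,3.06,0],"claw":-1},{"dr":[0,0,0.1136],"dp":[1.15,3.06,0],"claw":-1},{"dr":[0,0,0.1136],"dp":[1.15,3.06,0],"claw":-1}]'; true
python3 -m crank '[{"dr":[0,0,0.1136],"dp":[1.15,3.06,0],"claw":-1},{"dr":[0,0,0.1136],"dp":[1.15,3.06,0],"claw":-1},{"dr":[0,0,0.1136],"dp":[1.15,3.06,0],"claw":-1},{"dr":[0,0,0.1136],"dp":[1.15,3.06,0],"claw":-1},{"dr":[0,0,0.1136],"dp":[1.15,3.06,0],"claw":-1}]' 40
```

```text
time_s: 0.82
ee_pos: [289.3, -316.8, 231.3]
tool_rot: [0.0, 0.87, 0.492, 0.0]
force: [0.3, 0.1, 0.2]
opening: 85.3
gripper_force: 0.0
```

```bash
python3 -m crank '[{"dr":[0,0,0.1136],"dp":[1.15,3.06,0],"claw":-1},{"dr":[0,0,0.1136],"dp":[1.15,3.06,0],"claw":-1},{"dr":[0,0,0.1136],"dp":[1.15,3.06,0],"claw":-1},{"dr":[0,0,0.1136],"dp":[1.15,3.06,0],"claw":-1},{"dr":[0,0,0.1136],"dp":[1.15,3.06,0],"claw":-1}]' >/dev/null
python3 -m crank '[{"dr":[0,0,0.1136],"dp":[1.15,3.06,0],"claw":-1},{"dr":[0,0,0.1136],"dp":[1.15,3.06,0],"claw":-1},{"dr":[0,0,0.1136],"dp":[1.15,3.06,0],"claw":-1},{"dr":[0,0,0.1136],"dp":[1.15,3.06,0],"claw":-1},{"dr":[0,0,0.1136],"dp":[1.15,3.06,0],"claw":-1}]' 
python3 -m crank '[{"dr":[0,0,0.1136],"dp":[1.15,3.06,0],"claw":-1},{"dr":[0,0,0.1136],"dp":[1.15,3.06,0],"claw":-1},{"dr":[0,0,0.1136],"dp":[1.15,3.06,0],"claw":-1},{"dr":[0,0,0.1136],"dp":[1.15,3.06,0],"claw":-1},{"dr":[0,0,0.1136],"dp":[1.15,3.06,0],"claw":-1}]' >/dev/null
python3 -m crank '[{"dr":[0,0,0.1136],"dp":[1.15,3.06,0],"claw":-1},{"dr":[0,0,0.1136],"dp":[1.15,3.06,0],"claw":-1},{"dr":[0,0,0.1136],"dp":[1.15,3.06,0],"claw":-1},{"dr":[0,0,0.1136],"dp":[1.15,3.06,0],"claw":-1},{"dr":[0,0,0.1136],"dp":[1.15,3.06,0],"claw":-1}]'
```

```text
time_s: 1.65
ee_pos: [404.4, -10.5, 231.6]
tool_rot: [0.0, 0.468, 0.884, 0.0]
force: [-0.1, -1.2, -0.2]
opening: 85.5
gripper_force: 0.0
time_s: 2.48
ee_pos: [519.3, 295.5, 231.2]
tool_rot: [0.0, -0.08, 0.997, -0.0]
force: [0.1, -1.1, 0.1]
opening: 85.8
gripper_force: 0.0
```

```bash
python3 -m crank '[{"dr":[0,0,0],"dp":[0,0,-3.5],"claw":-1},{"dr":[0,0,0],"dp":[0,0,-3.5],"claw":-1},{"dr":[0,0,0],"dp":[0,0,-3.5],"claw":-1},{"dr":[0,0,0],"dp":[0,0,-3.5],"claw":-1},{"dr":[0,0,0],"dp":[0,0,-3.0],"claw":-1}]'
python3 -m crank '[{"dr":[0,0,0],"dp":[0,0,-2.0],"claw":-1},{"dr":[0,0,0],"dp":[0,0,-1],"claw":-1},{"dr":[0,0,0],"dp":[0,0,-0.5],"claw":-1},{"dr":[0,0,0],"dp":[0,0,0],"claw":-1},{"dr":[0,0,0],"dp":[0,0,0],"claw":-1}]'
python3 - <<'E'
from h import *
a=cv2.cvtColor(grab_frame("top"),cv2.COLOR_RGB2BGR)[215:335,110:240];b=cv2.cvtColor(grab_frame("side"),cv2.COLOR_RGB2BGR)[310:430,260:390]
cv2.imwrite("pics/g1.png",np.hstack([cv2.resize(a,(400,370)),cv2.resize(b,(400,370))]))
E
```

```text
time_s: 2.9
ee_pos: [518.3, 293.6, 59.0]
tool_rot: [-0.001, -0.078, 0.997, -0.0]
force: [-0.5, -0.5, -0.2]
opening: 85.2
gripper_force: 0.0
time_s: 3.32
ee_pos: [520.1, 294.4, 27.5]
tool_rot: [0.001, -0.078, 0.997, 0.0]
force: [-0.1, -0.4, 0.3]
opening: 85.7
gripper_force: 0.0
```

View pics/g1.png

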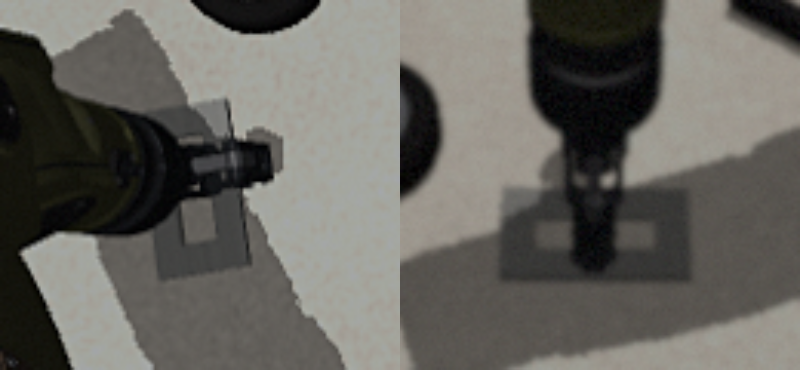

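The fingers straddle the plate across its width and are well centred. Now I'll narrow them a little and feel downwards for the counter.

```bash
python3 -m crank '[{"dr":[0,0,0],"dp":[0,0,-1],"claw":-0.79},{"dr":[0,0,0],"dp":[0,0,-0.7],"claw":-0.79},{"dr":[0,0,0],"dp":[0,0,-0.4],"claw":-0.79},{"dr":[0,0,0],"dp":[0,0,-0.2],"claw":-0.79},{"dr":[0,0,0],"dp":[0,0,0],"claw":-0.79}]'
python3 -m crank '[{"dr":[0,0,0],"dp":[0,0,-0.2],"claw":-0.79},{"dr":[0,0,0],"dp":[0,0,0],"claw":-0.79},{"dr":[0,0,0],"dp":[0,0,-0.2],"claw":-0.79},{"dr":[0,0,0],"dp":[0,0,0],"claw":-0.79},{"dr":[0,0,0],"dp":[0,0,0],"claw":-0.79}]'
```

```text
time_s: 3.83
ee_pos: [518.4, 293.4, 2.4]
tool_rot: [-0.001, -0.078, 0.997, -0.0]
force: [0.2, 0.2, -0.3]
opening: 76.3
gripper_force: 0.0
time_s: 4.25
ee_pos: [519.1, 293.9, -0.7]
tool_rot: [0.0, -0.078, 0.997, 0.0]
force: [0.5, -0.5, 0.5]
opening: 76.7
gripper_force: 0.0
```

```bash
python3 -m crank '[{"dr":[0,0,0],"dp":[0,0,-0.2],"claw":-0.79},{"dr":[0,0,0],"dp":[0,0,0],"claw":-0.79},{"dr":[0,0,0],"dp":[0,0,-0.2],"claw":-0.79},{"dr":[0,0,0],"dp":[0,0,0],"claw":-0.79},{"dr":[0,0,0],"dp":[0,0,0],"claw":-0.79}]'
python3 -m crank '[{"dr":[0,0,0],"dp":[0,0,-0.1],"claw":1},{"dr":[0,0,0],"dp":[0,0,0],"claw":1},{"dr":[0,0,0],"dp":[0,0,0],"claw":1},{"dr":[0,0,0],"dp":[0,0,0],"claw":1},{"dr":[0,0,0],"dp":[0,0,0],"claw":1}]' 60
```

```text
time_s: 4.67
ee_pos: [518.9, 293.8, -4.9]
tool_rot: [-0.0, -0.078, 0.997, -0.0]
force: [0.5, 0.5, 0.2]
opening: 76.3
gripper_force: 0.0
time_s: 5.08
ee_pos: [519.3, 294.5, -5.0]
tool_rot: [0.0, -0.078, 0.997, 0.001]
force: [-1.6, 1.3, 6.3]
opening: 62.0
gripper_force: 66.0
```

```bash
python3 -m crank '[{"dr":[0,0,0],"dp":[0,0,1],"claw":1},{"dr":[0,0,0],"dp":[0,0,2],"claw":1},{"dr":[0,0,0],"dp":[0,0,3],"claw":1},{"dr":[0,0,0],"dp":[0,0,3],"claw":1},{"dr":[0,0,0],"dp":[0,0,1],"claw":1}]' 80
python3 -m crank '[{"dr":[0,0,-0.0326],"dp":[0.54,-3.19,0],"claw":1},{"dr":[0,0,-0.0326],"dp":[0.54,-3.19,0],"claw":1},{"dr":[0,0,-0.0326],"dp":[0.54,-3.19,0],"claw":1},{"dr":[0,0,-0.0326],"dp":[0.54,-3.19,0],"claw":1},{"dr":[0,0,-0.0326],"dp":[0.54,-3.19,0],"claw":1}]'
python3 -m crank '[{"dr":[0,0,-0.0326],"dp":[0.54,-3.19,0],"claw":1},{"dr":[0,0,-0.0326],"dp":[0.54,-3.19,0],"claw":1},{"dr":[0,0,-0.0326],"dp":[0.54,-3.19,0],"claw":1},{"dr":[0,0,-0.0326],"dp":[0.54,-3.19,0],"claw":1},{"dr":[0,0,-0.0326],"dp":[0.54,-3.19,0],"claw":1}]'
python3 -m crank '[{"dr":[0,0,0],"dp":[0,0,-2],"claw":1},{"dr":[0,0,0],"dp":[0,0,-2],"claw":1},{"dr":[0,0,0],"dp":[0,0,-1],"claw":1},{"dr":[0,0,0],"dp":[0,0,0],"claw":1},{"dr":[0,0,0],"dp":[0,0,0],"claw":1}]'
python3 - <<'E'
from h import *
print(get_obs()['ee_pos'])
a=cv2.cvtColor(grab_frame("top"),cv2.COLOR_RGB2BGR)[165:305,250:390];b=cv2.cvtColor(grab_frame("side"),cv2.COLOR_RGB2BGR)[190:330,240:380]
cv2.imwrite("pics/g2.png",np.hstack([cv2.resize(a,(400,400)),cv2.resize(b,(400,400))]))
E
```

```text
time_s: 5.5
ee_pos: [520.9, 294.5, 98.0]
tool_rot: [0.002, -0.077, 0.997, 0.001]
force: [1.6, 0.5, -3.1]
opening: 61.2
gripper_force: 89.1
time_s: 5.92
ee_pos: [545.1, 132.5, 93.1]
tool_rot: [-0.001, 0.004, 1.0, -0.001]
force: [0.1, 0.1, -3.5]
opening: 61.3
gripper_force: 89.0
time_s: 6.33
ee_pos: [572.0, -26.9, 93.0]
tool_rot: [-0.001, 0.086, 0.996, -0.0]
force: [0.4, 0.2, -4.3]
opening: 61.3
gripper_force: 89.0
time_s: 6.75
ee_pos: [571.7, -24.9, 43.2]
tool_rot: [-0.002, 0.085, 0.996, -0.0]
force: [-0.7, 0.5, -3.9]
opening: 61.0
gripper_force: 89.0
[571.7230913  -24.91721997  43.23026671]
```

View pics/g2.png

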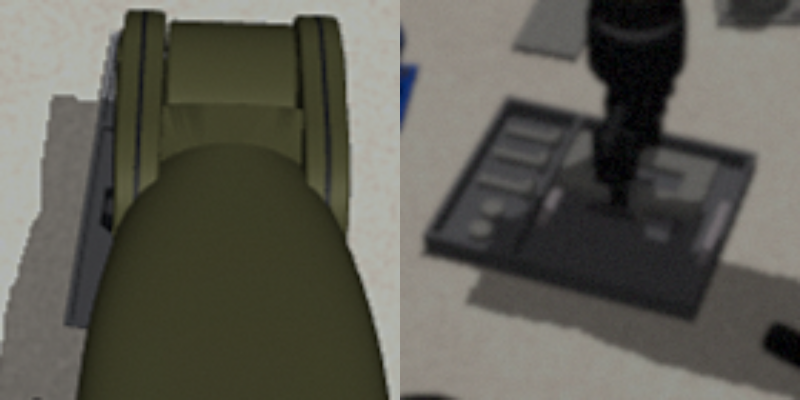

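```bash
python3 -m crank '[{"dr":[0,0,0],"dp":[0.05,0,-1],"claw":1},{"dr":[0,0,0],"dp":[0.05,0,-0.6],"claw":1},{"dr":[0,0,0],"dp":[0,0,-0.6],"claw":1},{"dr":[0,0,0],"dp":[0,0,-0.3],"claw":1},{"dr":[0,0,0],"dp":[0,0,0],"claw":1}]'
python3 -m crank '[{"dr":[0,0,0],"dp":[0,0,-0.4],"claw":1},{"dr":[0,0,0],"dp":[0,0,-0.3],"claw":1},{"dr":[0,0,0],"dp":[0,0,-0.3],"claw":1},{"dr":[0,0,0],"dp":[0,0,0],"claw":1},{"dr":[0,0,0],"dp":[0,0,0],"claw":1}]'
```

```text
time_s: 7.27
ee_pos: [573.1, -25.0, 18.2]
tool_rot: [-0.001, 0.085, 0.996, -0.0]
force: [0.9, -0.0, -4.1]
opening: 61.0
gripper_force: 89.0
time_s: 7.68
ee_pos: [573.8, -25.2, 9.1]
tool_rot: [-0.0, 0.085, 0.996, 0.0]
force: [0.5, 0.3, -3.7]
opening: 61.5
gripper_force: 89.0
```

```bash
python3 -m crank '[{"dr":[0,0,0],"dp":[0,0,-0.2],"claw":1},{"dr":[0,0,0],"dp":[0,0,-0.2],"claw":1},{"dr":[0,0,0],"dp":[0,0,-0.2],"claw":1},{"dr":[0,0,0],"dp":[0,0,0],"claw":1},{"dr":[0,0,0],"dp":[0,0,0],"claw":1}]'
python3 -m crank '[{"dr":[0,0,0],"dp":[0,0,-0.1],"claw":1},{"dr":[0,0,0],"dp":[0,0,0],"claw":1},{"dr":[0,0,0],"dp":[0,0,-0.1],"claw":1},{"dr":[0,0,0],"dp":[0,0,0],"claw":1},{"dr":[0,0,0],"dp":[0,0,0],"claw":1}]'
```

```text
time_s: 8.1
ee_pos: [573.9, -25.1, 3.1]
tool_rot: [-0.0, 0.085, 0.996, -0.0]
force: [0.3, -0.8, -3.1]
opening: 61.0
gripper_force: 89.0
time_s: 8.52
ee_pos: [574.0, -25.2, 1.3]
tool_rot: [-0.0, 0.085, 0.996, 0.0]
force: [0.3, 0.4, -3.5]
opening: 61.1
gripper_force: 89.0
```

Underside is at about 6 mm with no sideways force. I'll lower to contact, release and lift.

```bash
python3 -m crank '[{"dr":[0,0,0],"dp":[0,0,-0.1],"claw":1},{"dr":[0,0,0],"dp":[0,0,0],"claw":1},{"dr":[0,0,0],"dp":[0,0,-0.1],"claw":1},{"dr":[0,0,0],"dp":[0,0,0],"claw":1},{"dr":[0,0,0],"dp":[0,0,0],"claw":1}]'
python3 -m crank '[{"dr":[0,0,0],"dp":[0,0,0],"claw":-0.7},{"dr":[0,0,0],"dp":[0,0,0],"claw":-0.7},{"dr":[0,0,0],"dp":[0,0,0],"claw":-0.8},{"dr":[0,0,0],"dp":[0,0,0],"claw":-0.8},{"dr":[0,0,0],"dp":[0,0,0],"claw":-0.8}]'
python3 -m crank '[{"dr":[0,0,0],"dp":[0,0,1],"claw":-0.8},{"dr":[0,0,0],"dp":[0,0,2],"claw":-0.8},{"dr":[0,0,0],"dp":[0,0,3],"claw":-0.8},{"dr":[0,0,0],"dp":[0,0,4],"claw":-1},{"dr":[0,0,0],"dp":[0,0,4],"claw":-1}]'
```

```text
time_s: 8.93
ee_pos: [574.3, -25.2, 0.3]
tool_rot: [0.0, 0.085, 0.996, 0.0]
force: [-2.8, 0.8, 4.7]
opening: 61.2
gripper_force: 90.1
time_s: 9.35
ee_pos: [574.2, -25.2, -0.8]
tool_rot: [0.0, 0.085, 0.996, -0.0]
force: [-0.8, 0.3, 0.6]
opening: 76.7
gripper_force: 0.0
time_s: 9.77
ee_pos: [573.0, -25.1, 140.7]
tool_rot: [-0.001, 0.085, 0.996, -0.0]
force: [-0.0, -0.6, -0.3]
opening: 85.2
gripper_force: 0.0
```

```bash
python3 -m crank '[{"dr":[0,0,-0.1208],"dp":[-0.75,-3.05,0.8],"claw":-1},{"dr":[0,0,-0.1208],"dp":[-0.75,-3.05,0.8],"claw":-1},{"dr":[0,0,-0.1208],"dp":[-0.75,-3.05,0.8],"claw":-1},{"dr":[0,0,-0.1208],"dp":[-0.75,-3.05,0.8],"claw":-1},{"dr":[0,0,-0.1208],"dp":[-0.75,-3.05,0.8],"claw":-1}]'
python3 -m crank '[{"dr":[0,0,-0.1208],"dp":[-0.75,-3.05,0.2],"claw":-1},{"dr":[0,0,-0.1208],"dp":[-0.75,-3.05,0],"claw":-1},{"dr":[0,0,-0.1208],"dp":[-0.75,-3.05,0],"claw":-1},{"dr":[0,0,-0.1208],"dp":[-0.75,-3.05,0],"claw":-1},{"dr":[0,0,-0.1208],"dp":[-0.75,-3.05,0],"claw":-1}]'
python3 -m crank '[{"dr":[0,0,0],"dp":[0,0,-3],"claw":-1},{"dr":[0,0,0],"dp":[0,0,-2.5],"claw":-1},{"dr":[0,0,0],"dp":[0,0,-1],"claw":-1},{"dr":[0,0,0],"dp":[0,0,0],"claw":-1},{"dr":[0,0,0],"dp":[0,0,0],"claw":-1}]'
python3 - <<'E'
from h import *
print(get_obs()['ee_pos'],proj("side",[get_obs()['ee_pos']]),proj("top",[get_obs()['ee_pos']]))
t=cv2.cvtColor(grab_frame("top"),cv2.COLOR_RGB2BGR);s=cv2.cvtColor(grab_frame("side"),cv2.COLOR_RGB2BGR)
a=t[230:350,410:530];b=s[100:220,310:430];c=t[165:305,265:380];cv2.imwrite("pics/full_s.png",s)
d=s[215:305,240:375]
cv2.imwrite("pics/g3.png",np.vstack([np.hstack([cv2.resize(a,(400,400)),cv2.resize(b,(400,400))]),np.hstack([cv2.resize(c,(164,200)),cv2.resize(d,(300,200)),np.zeros((200,336,3),np.uint8)])]))
E
```

```text
time_s: 10.18
ee_pos: [536.1, -178.9, 180.7]
tool_rot: [0.001, 0.38, 0.925, 0.0]
force: [-0.3, -0.7, 0.6]
opening: 85.6
gripper_force: 0.0
time_s: 10.6
ee_pos: [498.5, -331.6, 182.3]
tool_rot: [0.0, 0.638, 0.77, 0.0]
force: [0.2, 0.1, -0.1]
opening: 85.2
gripper_force: 0.0
time_s: 11.02
ee_pos: [498.9, -329.8, 116.6]
tool_rot: [-0.0, 0.636, 0.772, -0.0]
force: [-0.1, 1.1, 0.2]
opening: 85.4
gripper_force: 0.0
[ 498.9126156  -329.75151467  116.63998515] [[368.62314071 156.59256578]] [[476.46239257 279.54734946]]
```

View pics/g3.png

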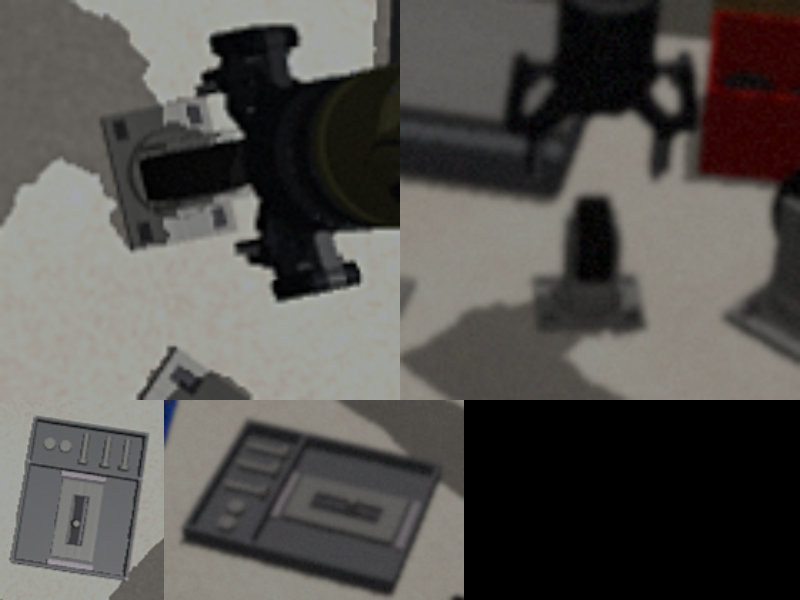

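Packer sits home with the pin showing through its slot (top-view inset, (76,522)). The gripper straddles the caster centrally in the side view (fingers about 594, wheel 593 in the crop). I'll descend and grip.

```bash
python3 -m crank '[{"dr":[0,0,0],"dp":[0,0,-2],"claw":-1},{"dr":[0,0,0],"dp":[0,0,-2],"claw":-1},{"dr":[0,0,0],"dp":[0,0,-2],"claw":-1},{"dr":[0,0,0],"dp":[0,0,-1.1],"claw":-1},{"dr":[0,0,0],"dp":[0,0,0],"claw":-1}]'
python3 -m crank '[{"dr":[0,0,0],"dp":[0,0,0],"claw":1},{"dr":[0,0,0],"dp":[0,0,0],"claw":1},{"dr":[0,0,0],"dp":[0,0,0],"claw":1},{"dr":[0,0,0],"dp":[0,0,0],"claw":1},{"dr":[0,0,0],"dp":[0,0,0],"claw":1}]' 60
python3 -m crank '[{"dr":[0,0,0],"dp":[0,0,0],"claw":1},{"dr":[0,0,0],"dp":[0,0,0],"claw":1},{"dr":[0,0,0],"dp":[0,0,0],"claw":1},{"dr":[0,0,0],"dp":[0,0,0],"claw":1},{"dr":[0,0,0],"dp":[0,0,0],"claw":1}]' 60
```

```text
time_s: 11.53
ee_pos: [498.3, -329.2, 44.1]
tool_rot: [-0.001, 0.636, 0.772, -0.0]
force: [0.1, 1.6, 0.0]
opening: 85.4
gripper_force: 0.0
time_s: 11.95
ee_pos: [499.9, -331.0, 47.0]
tool_rot: [0.001, 0.636, 0.772, -0.0]
force: [-0.4, 0.7, 5.4]
opening: 41.7
gripper_force: 62.8
time_s: 12.37
ee_pos: [499.9, -331.0, 47.0]
tool_rot: [0.001, 0.636, 0.772, -0.0]
force: [-0.6, -0.7, 5.5]
opening: 41.1
gripper_force: 62.8
```

```bash
python3 -m crank '[{"dr":[0,0,0],"dp":[0,0,1],"claw":1},{"dr":[0,0,0],"dp":[0,0,2],"claw":1},{"dr":[0,0,0],"dp":[0,0,3],"claw":1},{"dr":[0,0,0],"dp":[0,0,2],"claw":1},{"dr":[0,0,0],"dp":[0,0,0],"claw":1}]' 80
python3 - <<'E'
from h import *
np.set_printoptions(precision=1,suppress=True)
t=grab_frame("top");s=grab_frame("side")
cv2.imwrite("pics/ft.png",t[...,::-1]);cv2.imwrite("pics/fs.png",s[...,::-1])
g=cv2.cvtColor(t,cv2.COLOR_RGB2GRAY)[165:305,265:380]; print(np.percentile(g,[5,25,50,75,95]), g[235-165-0:236-165,300-265:345-265:3])
def band(g,lo,hi,off,n,z):
    m=cv2.inRange(g,lo,hi)
    for c in sorted(cv2.findContours(cv2.morphologyEx(m,2,np.ones((2,2))),cv2.RETR_CCOMP,cv2.CHAIN_APPROX_NONE)[0],key=cv2.contourArea)[-4:]:
        w=onz(n,c[:,0]+np.array(off),z)[:,:2].astype(np.float32); print(n,cv2.minAreaRect(w))
band(g,103,130,(265,165),"top",13)
A=t[215:290,285:345];B=s[235:295,290:375]
a=cv2.resize(A,(400,500));b=cv2.resize(B,(400,282));o=np.zeros((500,800,3),np.uint8);o[:,:400]=a;o[:282,400:]=b
cv2.imwrite("pics/g4.png",o[...,::-1])
E
```

```text
time_s: 12.78
ee_pos: [501.5, -331.7, 129.9]
tool_rot: [0.004, 0.636, 0.772, 0.001]
force: [0.2, -0.8, -3.5]
opening: 40.8
gripper_force: 82.1
[ 73.  99. 117. 160. 163.] [[101 101  95 124 123 108  53  61  97  98 124 125 107 102 102]]
top ((674.7052612304688, -105.16551971435547), (4.9336371421813965, 45.886959075927734), 81.79578399658203)
top ((693.8505249023438, 13.518834114074707), (15.533797264099121, 13.552264213562012), 89.49083709716797)
top ((687.989990234375, -10.830317497253418), (15.533458709716797, 15.805463790893555), 89.40477752685547)
top ((565.1024169921875, -26.819053649902344), (163.5303955078125, 135.9222869873047), 78.11865234375)
```

View pics/g4.png

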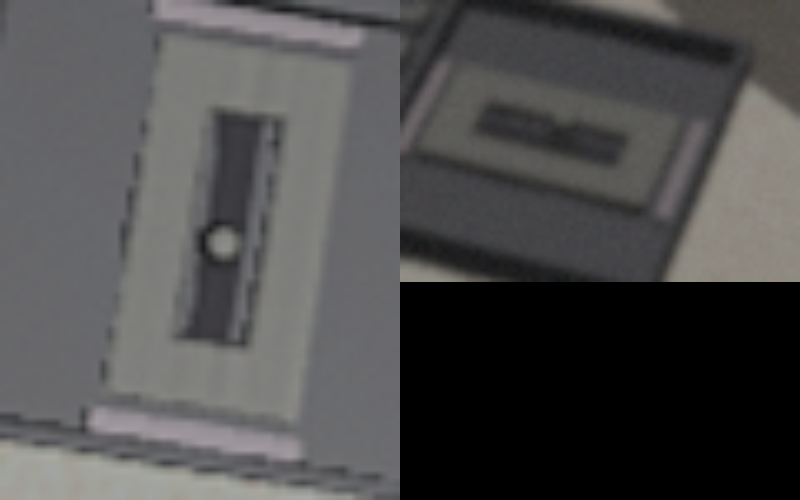

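The packer lies square between the bars. Its corners in the crop are about (160,38), (352,62), (298,420) and (104,390), and the pin tip is at (222,243). I'll use it to calibrate the camera against the robot.

```bash
python3 - <<'E'
from h import *
np.set_printoptions(precision=1,suppress=True)
A=lambda p:(np.array(p)+.5)/6.667-.5+[285,215]
B=lambda p:(np.array(p)-[400,0]+.5)/4.705-.5+[290,235]
for n,c in (("top",A([[160,38],[352,62],[298,420],[104,390]])),("side",B([[448,60],[680,110],[645,208],[415,155]]))):
    w=onz(n,c,13)[:,:2]; print(n,w.mean(0),np.linalg.norm(np.diff(w,axis=0),axis=1),np.degrees(np.arctan2(*((w[0]+w[1]-w[2]-w[3])[::-1]))),np.degrees(np.arctan2(*((w[0]+w[3]-w[2]-w[1])[::-1]))))
print('pin',onz("top",A([[222,243]]),28))
o,d=ray("top",A([[222,243]]))
E
```

```text
top [574.  -25.7] [ 64.  119.7  64.1] -9.498255751222779 81.43114283473989
side [576.4 -24. ] [124.   70.2 118.8] -94.800464063193 -7.8385848365749125
pin [[567.  -23.1  28. ]]
```

```bash
python3 -m crank '[{"dr":[0,0,-0.0363],"dp":[0.665,3.085,0],"claw":1},{"dr":[0,0,-0.0363],"dp":[0.665,3.085,0],"claw":1},{"dr":[0,0,-0.0363],"dp":[0.665,3.085,0],"claw":1},{"dr":[0,0,-0.0363],"dp":[0.665,3.085,0],"claw":1},{"dr":[0,0,-0.0363],"dp":[0.665,3.085,0],"claw":1}]'
python3 -m crank '[{"dr":[0,0,-0.0363],"dp":[0.665,3.085,0],"claw":1},{"dr":[0,0,-0.0363],"dp":[0.665,3.085,0],"claw":1},{"dr":[0,0,-0.0363],"dp":[0.665,3.085,0],"claw":1},{"dr":[0,0,-0.0363],"dp":[0.665,3.085,0],"claw":1},{"dr":[0,0,-0.0363],"dp":[0.665,3.085,0],"claw":1}]'
python3 -m crank '[{"dr":[0,0,0],"dp":[0,0,-2],"claw":1},{"dr":[0,0,0],"dp":[0,0,-1],"claw":1},{"dr":[0,0,0],"dp":[0,0,-0.5],"claw":1},{"dr":[0,0,0],"dp":[0,0,0],"claw":1},{"dr":[0,0,0],"dp":[0,0,0],"claw":1}]'
python3 - <<'E'
from h import *
t=grab_frame("top");s=grab_frame("side")
for i in range(6):
    o=get_obs(); print(np.round(o['ee_pos'],1),o['time_s'])
A=t[185:305,250:390];B=s[185:305,260:400]
cv2.imwrite("pics/g5.png",np.hstack([cv2.resize(A,(350,300)),cv2.resize(B,(450,386))[:300]])[...,::-1]);cv2.imwrite("pics/s5.png",s[...,::-1])
E
```

```text
time_s: 13.3
ee_pos: [530.4, -173.9, 122.6]
tool_rot: [-0.002, 0.704, 0.71, -0.001]
force: [0.7, 0.6, -3.6]
opening: 41.1
gripper_force: 82.0
time_s: 13.72
ee_pos: [563.5, -20.0, 122.7]
tool_rot: [-0.002, 0.765, 0.643, -0.002]
force: [-0.4, -0.6, -3.8]
opening: 40.9
gripper_force: 81.9
time_s: 14.13
ee_pos: [564.3, -22.6, 89.3]
tool_rot: [-0.001, 0.765, 0.644, -0.001]
force: [0.3, -0.6, -4.0]
opening: 41.0
gripper_force: 82.0
[565.7 -22.6  90.6] 14.2333
[565.7 -22.6  90.6] 14.2333
[565.7 -22.6  90.6] 14.2333
[565.7 -22.6  90.6] 14.2333
[565.7 -22.6  90.6] 14.2333
[565.7 -22.6  90.6] 14.2333
```

View pics/g5.png

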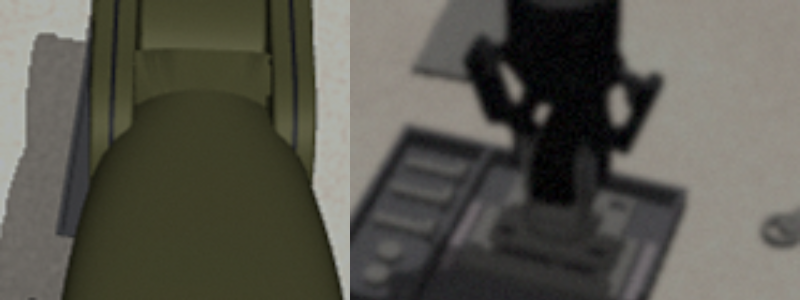

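Caster hangs level over the nest, plate lengthwise. I'll lower it and feel for the pin.

```bash
python3 -m crank '[{"dr":[0,0,0],"dp":[0.15,0,-0.6],"claw":1},{"dr":[0,0,0],"dp":[0,0,-0.5],"claw":1},{"dr":[0,0,0],"dp":[0,0,-0.3],"claw":1},{"dr":[0,0,0],"dp":[0,0,0],"claw":1},{"dr":[0,0,0],"dp":[0,0,0],"claw":1}]'
python3 -m crank '[{"dr":[0,0,0],"dp":[0,0,-0.15],"claw":1},{"dr":[0,0,0],"dp":[0,0,0],"claw":1},{"dr":[0,0,0],"dp":[0,0,-0.15],"claw":1},{"dr":[0,0,0],"dp":[0,0,0],"claw":1},{"dr":[0,0,0],"dp":[0,0,0],"claw":1}]'
python3 -m crank '[{"dr":[0,0,0],"dp":[0,0,-0.1],"claw":1},{"dr":[0,0,0],"dp":[0,0,0],"claw":1},{"dr":[0,0,0],"dp":[0,0,-0.1],"claw":1},{"dr":[0,0,0],"dp":[0,0,0],"claw":1},{"dr":[0,0,0],"dp":[0,0,0],"claw":1}]'
```

```text
time_s: 14.65
ee_pos: [566.7, -21.7, 76.0]
tool_rot: [-0.0, 0.765, 0.644, -0.0]
force: [0.5, 0.8, -3.5]
opening: 41.0
gripper_force: 82.0
time_s: 15.07
ee_pos: [567.0, -21.6, 73.3]
tool_rot: [-0.0, 0.765, 0.644, -0.0]
force: [-0.6, 1.0, -3.9]
opening: 41.0
gripper_force: 82.0
time_s: 15.48
ee_pos: [567.2, -21.6, 71.3]
tool_rot: [-0.0, 0.765, 0.644, 0.0]
force: [0.5, -0.5, -4.6]
opening: 40.9
gripper_force: 82.0
```

```bash
python3 -m crank '[{"dr":[0,0,0],"dp":[0,0,-0.1],"claw":1},{"dr":[0,0,0],"dp":[0,0,0],"claw":1},{"dr":[0,0,0],"dp":[0,0,-0.1],"claw":1},{"dr":[0,0,0],"dp":[0,0,0],"claw":1},{"dr":[0,0,0],"dp":[0,0,0],"claw":1}]'
python3 -m crank '[{"dr":[0,0,0],"dp":[0,0,-0.1],"claw":1},{"dr":[0,0,0],"dp":[0,0,0],"claw":1},{"dr":[0,0,0],"dp":[0,0,-0.1],"claw":1},{"dr":[0,0,0],"dp":[0,0,0],"claw":1},{"dr":[0,0,0],"dp":[0,0,0],"claw":1}]'
```

```text
time_s: 15.9
ee_pos: [567.2, -21.6, 69.3]
tool_rot: [-0.0, 0.765, 0.644, 0.0]
force: [0.7, 0.4, -4.5]
opening: 40.9
gripper_force: 82.0
time_s: 16.32
ee_pos: [567.1, -21.6, 67.2]
tool_rot: [-0.0, 0.765, 0.644, 0.0]
force: [1.0, -0.4, -3.8]
opening: 40.8
gripper_force: 82.0
```

It passed the pin's top with no contact, so the hole has found the pin. I'll carry on down to the packer.

```bash
python3 -m crank '[{"dr":[0,0,0],"dp":[0,0,-0.2],"claw":1},{"dr":[0,0,0],"dp":[0,0,-0.2],"claw":1},{"dr":[0,0,0],"dp":[0,0,-0.1],"claw":1},{"dr":[0,0,0],"dp":[0,0,0],"claw":1},{"dr":[0,0,0],"dp":[0,0,0],"claw":1}]'
python3 -m crank '[{"dr":[0,0,0],"dp":[0,0,-0.1],"claw":1},{"dr":[0,0,0],"dp":[0,0,0],"claw":1},{"dr":[0,0,0],"dp":[0,0,-0.1],"claw":1},{"dr":[0,0,0],"dp":[0,0,0],"claw":1},{"dr":[0,0,0],"dp":[0,0,0],"claw":1}]'
```

```text
time_s: 16.73
ee_pos: [567.0, -21.5, 62.1]
tool_rot: [-0.0, 0.765, 0.644, 0.0]
force: [1.3, 0.8, -4.8]
opening: 40.8
gripper_force: 82.0
time_s: 17.15
ee_pos: [567.2, -21.6, 60.3]
tool_rot: [0.0, 0.765, 0.644, 0.0]
force: [0.8, 0.5, -4.3]
opening: 41.1
gripper_force: 82.0
```

```bash
python3 -m crank '[{"dr":[0,0,0],"dp":[0,0,-0.1],"claw":1},{"dr":[0,0,0],"dp":[0,0,0],"claw":1},{"dr":[0,0,0],"dp":[0,0,0],"claw":1},{"dr":[0,0,0],"dp":[0,0,0],"claw":1},{"dr":[0,0,0],"dp":[0,0,0],"claw":1}]'
python3 -m crank '[{"dr":[0,0,0],"dp":[0,0,-0.1],"claw":1},{"dr":[0,0,0],"dp":[0,0,0],"claw":1},{"dr":[0,0,0],"dp":[0,0,0],"claw":1},{"dr":[0,0,0],"dp":[0,0,0],"claw":1},{"dr":[0,0,0],"dp":[0,0,0],"claw":1}]'
```

```text
time_s: 17.57
ee_pos: [567.2, -21.5, 60.0]
tool_rot: [0.0, 0.765, 0.644, 0.0]
force: [-1.8, 2.0, 5.9]
opening: 40.9
gripper_force: 83.1
time_s: 17.98
ee_pos: [567.2, -21.5, 60.0]
tool_rot: [0.0, 0.765, 0.644, 0.0]
force: [-3.9, 2.6, 12.9]
opening: 41.2
gripper_force: 84.1
```

Firm contact at 60.0 mm, which puts the underside at 13 to 14 mm, so it is home. Now release, lift away and check.

```bash
python3 -m crank '[{"dr":[0,0,0],"dp":[0,0,0],"claw":-1},{"dr":[0,0,0],"dp":[0,0,0],"claw":-1},{"dr":[0,0,0],"dp":[0,0,0],"claw":-1},{"dr":[0,0,0],"dp":[0,0,0],"claw":-1},{"dr":[0,0,0],"dp":[0,0,0],"claw":-1}]'
python3 -m crank '[{"dr":[0,0,0],"dp":[0,0,1],"claw":-1},{"dr":[0,0,0],"dp":[0,0,2],"claw":-1},{"dr":[0,0,0],"dp":[0,0,3],"claw":-1},{"dr":[0,0,0],"dp":[0,0,3],"claw":-1},{"dr":[0,0,0],"dp":[0,0,3],"claw":-1}]'
python3 -m crank '[{"dr":[0,0,0],"dp":[-2,-3,1],"claw":-1},{"dr":[0,0,0],"dp":[-2,-3,0],"claw":-1},{"dr":[0,0,0],"dp":[-2,-3,0],"claw":-1},{"dr":[0,0,0],"dp":[-2,-3,0],"claw":-1},{"dr":[0,0,0],"dp":[-2,-3,0],"claw":-1}]'
python3 - <<'E'
from h import *
t=grab_frame("top");s=grab_frame("side")
A=t[185:305,250:390];B=s[185:305,260:400]
cv2.imwrite("pics/g6.png",np.hstack([cv2.resize(A,(400,343)),cv2.resize(B,(400,343))])[...,::-1])
c=proj("side",[[566.9,-23.7,13+103]]);print(c)
E
```

```text
time_s: 18.4
ee_pos: [566.9, -21.8, 57.9]
tool_rot: [-0.0, 0.765, 0.644, -0.0]
force: [0.2, 0.2, -0.0]
opening: 85.3
gripper_force: 0.0
time_s: 18.82
ee_pos: [566.7, -21.7, 180.0]
tool_rot: [-0.0, 0.765, 0.644, -0.0]
force: [0.5, -0.5, 0.2]
opening: 85.3
gripper_force: 0.0
time_s: 19.23
ee_pos: [466.2, -172.8, 189.3]
tool_rot: [0.001, 0.765, 0.644, 0.0]
force: [0.2, -1.3, 0.1]
opening: 85.8
gripper_force: 0.0
[[324.95502494 230.8965411 ]]
```

View pics/g6.png

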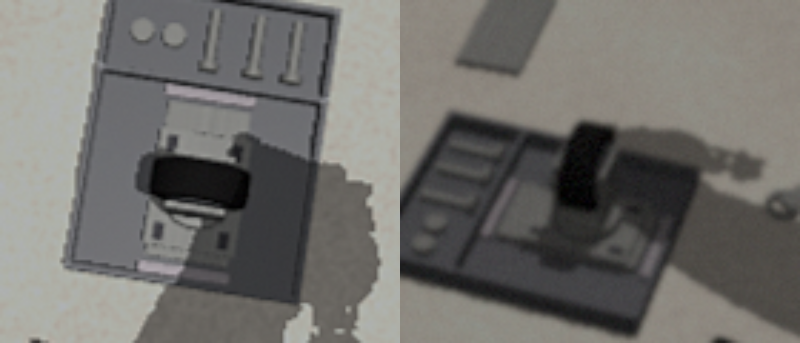

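The caster stands flat and lengthwise on the packer, between the bars, and the gripper is clear. I'm handing it in.

```bash
python3 -c "
from plant import *
print(finish_job())"
```

```text
the job is handed in; nothing more can be done
None
```

The job is handed in, though no verdict came back: the packing plate lies flat in the nest with the pin through its slot, the caster is home on it, and no bystander was touched.

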